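# Clear the can and hold the form box open

### The job

Someone left an empty drinks can on the lid of the form box: take it off gently, without crushing or tipping it, and stand it upright on the round coaster. Then lift the lid and hold it open at about 55 degrees so that cards can be taken out. The lid falls shut by itself, so finish while still holding it there, with the can left standing on the coaster and everything else on the table left alone.

Things in the scene. Friction and masses are not known exactly. Their poses are not given: they have to be found in the camera images.
- can_center (a point): small empty drinks can, a plain cylinder 53 mm across and 90 mm tall, about 30 g, standing upright at first on the lid of the form box. The point is its centre, half-way up (45 mm above its foot); z is its axis. Its thin wall crushes when the pads grip it with more than about 50 N each; 20 to 30 N holds it well. Taken about 12 mm above its centre, its top stays clear of the palm.
- coaster_top (a point): round cork coaster, 100 mm across, 5 mm thick, fixed to the table. The point is the centre of its top face, 5 mm above the table.
- box_hinge (a point): middle of the form box's hinge line, on top of its far wall, 90 mm above the table. The box: grey, 200 mm deep (x) by 240 wide (y) by 90 high, fixed, full of upright cards, under a white lid. Axes are the box's: x from the lug side to the hinge side, y the hinge axis, z up. The closed lid's top is 98.5 mm above the table; it is 8 mm thick and reaches 203 mm in front (-x) of the hinge.
- lid_lug (a point): centre of the lid's lifting lug: a disc 32 mm across, 14 mm thick, standing on edge in front of the middle of the lid's front edge; its flat faces look to the box's +y and -y; a 14 mm wide neck joins it to the lid. It is 233 mm from the hinge, 30 mm clear of the lid's edge, 95 mm above the table when closed, with free space below and beside it. Axes turn with the lid.
- lid (a joint): opening angle of the lid in rad: 0 closed, growing as the lug rises; stops at 1.4. The lid (about 0.35 kg) turns freely and always falls shut when let go; about 2 N up at the lug lifts it.
- stapler: black desk stapler lying on its base, 135 x 34 x 50 mm; leave alone. Origin at the middle of its underside.
- marker: marker pen lying on the table, 130 mm long, 15 mm thick; leave alone. Origin at the middle of its underside.
- phone: mobile phone lying flat, 150 x 73 x 9 mm; leave alone. Origin at the middle of its underside.
- tumbler: lidded travel tumbler, 82 mm across, 165 mm tall; leave alone. Origin at the middle of its underside.
- penmug: white mug 82 mm across with pens standing in it, 160 mm tall in all; leave alone. Origin at the middle of its underside.
Things that resemble listed ones, but are neither listed nor needed, are in the scene too. There is more than one size of the part that bears can_center; the job needs the larger.

How it is judged:
By the outcome, as a careful person would: the job done as asked, in the order asked, and still so for the second after the job is handed in, while the arm keeps its last pose, push and grip.
It also fails if it takes over 58 s, if anything falls off the work surface, if the arm or the gripper's body presses on something with over 40 N, if the wrist force passes 120 N, or if a joint passes its speed limit or range.

### The arm

A 7-joint arm with a two-finger parallel gripper is mounted at the origin on the work surface. World frame = base frame: x ahead of the robot, y to its left, z up, the work surface at z = 0. Lengths are in m, angles in rad, forces in N, time in s.
With the tool pointing down it reaches from about 0.425 to 0.8 m from the base axis. Payload 8.3 kg.
Tool frame: the origin (TCP) lies at the very end of the fingers, on their centre line; the grasp point (between the pads) lies 19 mm behind it; z points along the fingers, y is the direction in which the jaws open and shut (so a half turn about z gives the same grasp; the last joint's range is limited). The gripper opens to 85 mm and grips with 20 to 120 N. Pads are 22 mm wide; open, the fingers measure 114 mm over their backs; the gripper's body (76 mm by 85 mm) begins 54 mm behind the grasp point. The pads swing forward as they close: fully open they stand 13 mm farther back than shut.
Start: joints at [1.139, 0.383, 0.016, 1.37, -0.006, 1.388, -0.046], TCP at [0.225, -0.583, 0.231] pointing down, gripper open.
Joint ranges: [-2.95, 2.95], [-0.25, 2.06], [-1.52, 1.56], [0.18, 2.33], [-1.44, 4.58], [0.02, 2.06], [-3.01, 3.01]. Speed limits (rad/s): [2.39, 2.39, 3.01, 3.01, 3.14, 3.14, 3.14].

### API

Orientations are given as a rotation vector (axis times angle).
In Python, from station import ctrl, camera, calibration, spot_in, spot_point gives the robot as it stands.
- The arm moves only by the tool drive_tool, never from a script. Its argument "plan" is a list that holds one entry, the list of rows, each a list of 7 numbers: the turn, a rotation vector about the tool's x, y, z in rad, then the shift along the tool's x, y, z in m, then the opening, from -1 (shut) to 1 (fully open). In form: [[[rx, ry, rz, tx, ty, tz, claw], ...]]. A call has 1 to 20 rows; each row is the pose to reach, as a shift and turn from the pose commanded when the call began, along the tool's axes at that moment; what a row does not reach only later rows make up. A row lasts 1/10 s, in which the tool goes at most 50 mm and 8.59 degrees, less where a joint would pass 70% of its speed; a pose out of reach is approached as far as the arm can. A call with a gripper value outside its range is refused whole. The fingers move at their own pace and stop on an object; "force" is the grip in N (left out, the last holds). Time passes only in rows, so rows that repeat a pose let the fingers close. It gives the time, the measured TCP pose, the force and the opening at its end, in the units of the state.
- ctrl.sense(): the state, without advancing time (a new reading comes with each control period).
- camera(name): name is "scene" or "top"; returns (picture, depth): 384x512x3 uint8, red, green, blue; 384x512 float32, m along the optical axis (not along the pixel's ray), 0 where there is no reading.
- calibration(name): a dict with "fx", "fy", "cx", "cy" (pixels), "k1" (the pictures are not rectified: a ray, as slopes to the right and down, at radius r is drawn at 1 + k1 r^2 times it, then the intrinsics apply), "R" (3x3) and "t" (3): a world point X has camera coordinates R X + t. Camera axes: x right, y down, z forward; pixel columns grow to the right and rows downward; lengths in m; the calibration is good to about 2 mm. A picture is of the moment at which its call begins. calibration takes no time and is no camera call.
- ctrl.sign_off(): hands the job in, once; it reports no verdict.
Trained networks look in the newest picture that a camera, given by its name, has taken for a name from the list of things; names that differ only in an ending like _2 or _b are one class to them, and where a whole thing is asked for, a point or a joint stands for the part that bears it (a point fixed in the world has none). Each returns a list of dicts, best first, with "score" (0 to 1); they miss things now and then, are a little off and sometimes report something else, mostly with a low value. They report only what shows in the picture. A call takes as long as a camera call. They do not tell look-alikes from the thing itself.
- spot_in(target, camera): "bbox" ([left, top, width, height] as shares, 0 to 1, of the picture: columns of its width, rows of its height, round what is visible of it).
- spot_point(target, camera): "xy" ([column, row] as shares, 0 to 1, of the picture: columns of its width, rows of its height: a listed point, or the origin of a listed thing).
The state is a dict: "t": time; "joints": joint angles; "qd": joint speeds; "joint_efforts": joint torques, N m; "ee_pos": TCP position; "tool_rot": TCP orientation; "contact_force": force on the tool from outside, world axes, zero at the start; "ft_torque": the same for the moment, N m; "grip_width": opening from 0.0 (shut) to 1.0 (fully open).
Only numpy, scipy, OpenCV 4.12 (cv2) and the standard library are available. Lean on these libraries where they do the work, as an engineer would, in place of code of your own. Each camera call takes 0.05 s, during which the arm holds its last target.

## Working session

There is one attempt and no reset: what is moved stays moved. The work goes in short steps, Python scripts to look and compute and a tool call to move; the robot and the scene stay as the last step left them, time stands still between calls to the robot, and variables do not carry over. Pictures are saved under pics/ and viewed, and the job is handed in when it is done.

Besides the shell and the picture viewer there is one more tool, called after ">>>" as a command line: name --argument value ..., lists and objects as JSON in quotes. drive_tool: Moves the arm, as the interface text tells. Its arguments: {"type":"object","properties":{"plan":{"type":"array","items":{"type":"array","items":{"type":"array","items":{"type":"number"}}}},"force":{"type":"number"}},"required":["plan"]}

```bash
ls; mkdir -p pics; cat > h.py <<'E'
import numpy as np, cv2
from station import ctrl, camera, calibration, spot_in, spot_point
from scipy.spatial.transform import Rotation as Ro
def ray(c,u,v):
    K=np.array([[c['fx'],0,c['cx']],[0,c['fy'],c['cy']],[0,0,1.]])
    p=cv2.undistortPoints(np.array([[[u,v]]],float),K,np.array([c['k1'],0,0,0.]))[0,0]
    return np.array([p[0],p[1],1.])
def world(c,u,v,d):
    return np.array(c['R']).T@(ray(c,u,v)*d-np.array(c['t']))
def atz(c,u,v,z):
    R=np.array(c['R']);o=-R.T@np.array(c['t']);w=R.T@ray(c,u,v)
    return o+w*(z-o[2])/w[2]
def cloud(c,d):
    h,w=d.shape
    K=np.array([[c['fx'],0,c['cx']],[0,c['fy'],c['cy']],[0,0,1.]])
    uv=np.stack(np.meshgrid(np.arange(w),np.arange(h)),-1).reshape(-1,1,2).astype(float)
    p=cv2.undistortPoints(uv,K,np.array([c['k1'],0,0,0.])).reshape(h,w,2)
    P=np.concatenate([p,np.ones((h,w,1))],-1)*d[...,None]
    return (P-np.array(c['t']))@np.array(c['R'])
E
python3 - <<'E'
from h import *
print(ctrl.sense())
for n in ("scene","top"):
    p,d=camera(n); cv2.imwrite(f"pics/{n}0.png",p[...,::-1]); np.savez(f"{n}0.npz",p=p,d=d)
    print(n,calibration(n))
    for t in ("can_center","coaster_top","box_hinge","lid_lug"):
        r=spot_point(t,n); print(t,[(round(q['score'],2),round(q['xy'][0]*512,1),round(q['xy'][1]*384,1)) for q in r][:4])
E
```

```text
pics
{'t': 0.0, 'joints': array([ 1.13911273,  0.38424522,  0.01633457,  1.37116428, -0.00628079,
        1.38820442, -0.04648195]), 'qd': array([ 0.00165166,  0.0021945 ,  0.00050125,  0.0001746 , -0.00016554,
        0.00028305, -0.00089298]), 'joint_efforts': array([ 6.07380807e-04, -6.27589560e+01,  8.44919756e-01, -3.71820796e+01,
        1.65384903e-02,  1.39620967e-02, -1.05404854e-05]), 'ee_pos': array([ 0.22516539, -0.58248546,  0.23026958]), 'tool_rot': array([-3.08640302e+00, -5.75840762e-01,  6.30135354e-04]), 'contact_force': array([ 0.07816293,  0.63466697, -0.15967486]), 'ft_torque': array([-0.04323525,  0.02046109, -0.01082415]), 'grip_width': 1.0018427076124423}
scene {'fx': 368.9449213751023, 'fy': 368.9449213751023, 'cx': 257.1153380158851, 'cy': 191.3302746647083, 'k1': -0.09043874814380695, 'R': array([[ 0.18408931,  0.98279303,  0.01513222],
       [ 0.73721099, -0.12787348, -0.66345183],
       [-0.65010083,  0.13329003, -0.74806596]]), 't': array([-0.0973671, -0.3344029,  1.315944 ])}
can_center [(0.81, 193.8, 259.5), (0.8, 263.4, 199.5)]
coaster_top [(0.85, 375.7, 176.0), (0.42, 257.0, 178.1)]
box_hinge []
lid_lug [(0.63, 254.8, 176.7)]
top {'fx': 416.7688204243742, 'fy': 416.7688204243742, 'cx': 252.23946424103997, 'cy': 185.20266228836402, 'k1': -0.13631656846233076, 'R': array([[ 0.01916703, -0.99979396, -0.00668234],
       [-0.99153898, -0.01814969, -0.12853421],
       [ 0.12838645,  0.00908942, -0.99168256]]), 't': array([-0.00285505,  0.53725102,  1.06897354])}
can_center [(0.9, 257.8, 153.8), (0.58, 320.9, 137.7)]
coaster_top [(0.69, 126.8, 211.8), (0.26, 380.2, 219.5)]
box_hinge [(0.68, 123.7, 213.2), (0.6, 237.3, 112.6)]
lid_lug [(0.72, 254.3, 200.0)]
```

View pics/scene0.png

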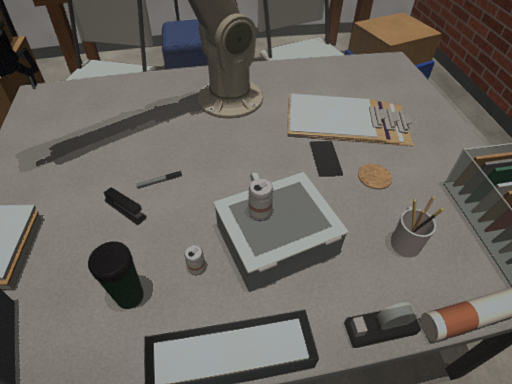

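View pics/top0.png

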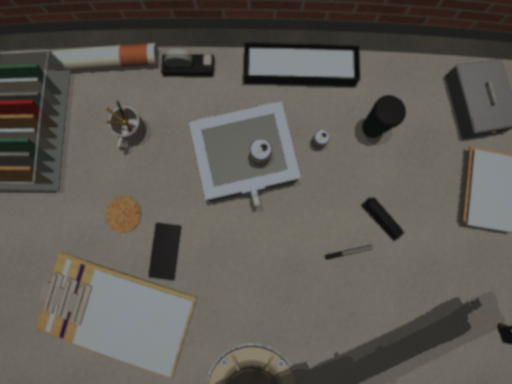

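The scene picture shows two cans: a larger one on the lid at about (260,198), and a smaller one on the table at (195,260). The coaster is at (375,176) in scene and (123,214) in top. The lug points towards the robot, at (255,180) in scene and (255,198) in top. The can on the lid fits the description because of where it stands and its size. I'll measure it and check an enlarged crop.

```bash
python3 - <<'E'
from h import *
for n in ("scene","top"):
    z=np.load(n+"0.npz");p,d=z['p'],z['d'];c=calibration(n);P=cloud(c,d)
    Z=P[...,2]; ok=d>0
    print(n,"table z",np.median(Z[ok&(abs(Z)<.02)]))
    # can top
    def reg(x0,x1,y0,y1,z0,z1): return ok&(P[...,0]>x0)&(P[...,0]<x1)&(P[...,1]>y0)&(P[...,1]<y1)&(Z>z0)&(Z<z1)
    if n=="top":
        for nm,(u,v) in dict(can=(260,150),small=(321,137),lid=(215,130),lidc=(230,160),coaster=(123,214),lug=(255,201),neck=(253,193)).items():
            print(nm,world(c,u,v,d[v,u]).round(4))
    else:
        for nm,(u,v) in dict(can=(262,184),small=(195,250),lid=(300,190),coaster=(375,176),lug=(254,177),lug2=(255,181)).items():
            print(nm,world(c,u,v,d[v,u]).round(4))
    np.save(n+"P0.npy",P)
    crop=p[150:280,170:360] if n=="scene" else p[95:215,180:340]
    cv2.imwrite(f"pics/{n}crop0.png",cv2.resize(crop[...,::-1],None,fx=4,fy=4,interpolation=cv2.INTER_CUBIC))
E
```

```text
scene table z -0.00037249666105193145
can [ 0.601  -0.0058  0.1883]
small [ 0.6633 -0.1658  0.0698]
lid [ 1.1199 -0.1225  0.764 ]
coaster [0.4605 0.3609 0.0052]
lug [ 0.4999 -0.004   0.1056]
lug2 [ 0.591  -0.0191  0.1895]
top table z 0.0013069345414562516
can [ 0.5988 -0.0105  0.1912]
small [ 0.6627 -0.1702  0.071 ]
lid [0.6681 0.1039 0.1019]
lidc [0.5914 0.0637 0.1009]
coaster [0.455  0.3601 0.0046]
lug [ 0.4884 -0.001   0.1112]
neck [0.509  0.0043 0.1024]
```

View pics/scenecrop0.png

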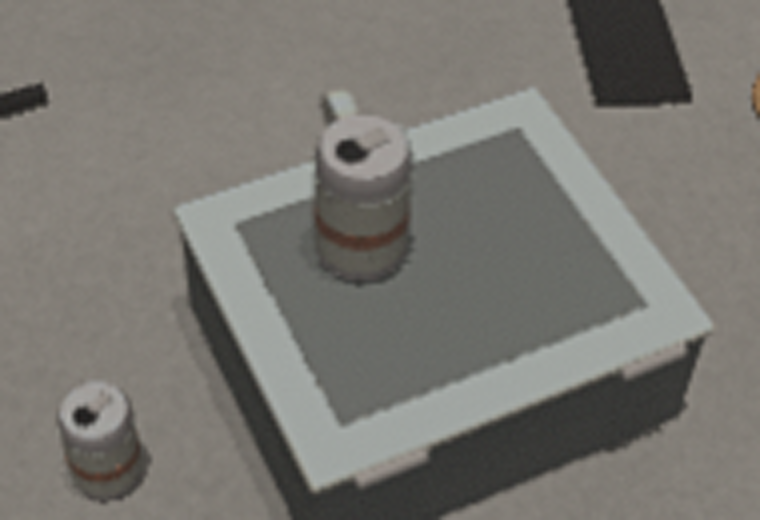

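View pics/topcrop0.png

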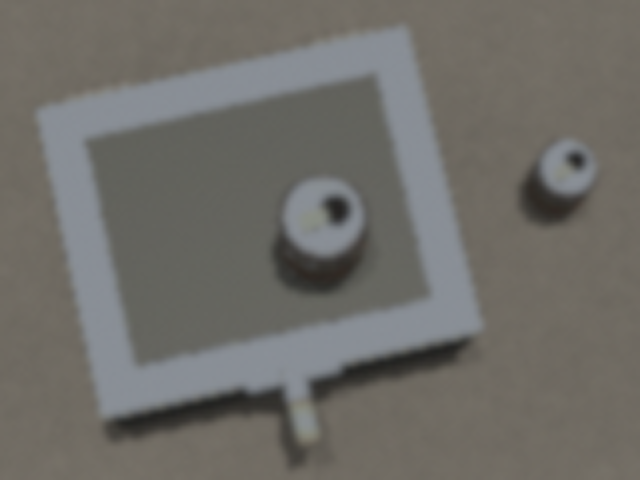

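```bash
python3 - <<'E'
from h import *
for n in ("scene","top"):
    z=np.load(n+"0.npz");p,d=z['p'].astype(int),z['d'];c=calibration(n);P=np.load(n+"P0.npy");Z=P[...,2];ok=d>0
    print(n)
    A=(P[...,0]>.45)&(P[...,0]<.8)&(abs(P[...,1])<.2)&ok
    m=A&(Z>.18)&(Z<.2)
    if m.sum()>20:
        (cx,cy),r=cv2.minEnclosingCircle(P[m][:,:2].astype(np.float32)); print("cantop",m.sum(),P[m].mean(0).round(4),"circ",round(cx,4),round(cy,4),round(r,4))
    m=(ok&(Z>.09)&(Z<.107)&A&(P[...,0]>.515)).astype(np.uint8); m=cv2.morphologyEx(m,cv2.MORPH_OPEN,np.ones((3,3)))>0
    q=P[m][:,:2].astype(np.float32); r=cv2.minAreaRect(q); print("lid",m.sum(),np.round(cv2.boxPoints(r),4).tolist(),r, Z[m].mean())
    # lug
    m=A&(Z>.085)&(Z<.125)&(P[...,0]<.512)&(abs(P[...,1])<.04)
    print("lug",m.sum()); print(P[m].round(3).tolist()[:60])
    # coaster by colour: 
    hsv=cv2.cvtColor(z['p'],cv2.COLOR_RGB2HSV)
    m=(hsv[...,1]>90)&ok&(P[...,0]>.38)&(P[...,0]<.54)&(P[...,1]>.28)&(P[...,1]<.44)&(Z<.02)
    v,u=np.nonzero(m); q=np.array([atz(c,a,b,.005)[:2] for a,b in zip(u,v)]); (cx,cy),r=cv2.minEnclosingCircle(q.astype(np.float32))
    print("coaster",m.sum(),q.mean(0).round(4),(q.max(0)/2+q.min(0)/2).round(4),cx,cy,r)
    # small can
    m=ok&(P[...,0]>.6)&(P[...,0]<.72)&(P[...,1]>-.22)&(P[...,1]<-.12)&(Z>.02); print("small can",P[m].min(0),P[m].max(0))
    # mug, phone, tumbler
    for nm,b in dict(mug=(.55,.8,.25,.5)).items():
        m=ok&(P[...,0]>b[0])&(P[...,0]<b[1])&(P[...,1]>b[2])&(P[...,1]<b[3])&(Z>.03)&(Z<.2); print(nm,P[m].min(0).round(3),P[m].max(0).round(3))
E
```

```text
scene
cantop 351 [ 0.6097 -0.0103  0.1869] circ 0.6073 -0.0097 0.0258
lid 7065 [[0.4934000074863434, 0.12809999287128448], [0.5537999868392944, -0.1128000020980835], [0.7598999738693237, -0.06109999865293503], [0.6995000243186951, 0.17980000376701355]] ((0.6266575455665588, 0.03350718319416046), (0.2124607414007187, 0.24832087755203247), 14.071863174438477) 0.09796116100002153
lug 57
[[0.484, 0.001, 0.106], [0.483, 0.004, 0.105], [0.488, -0.007, 0.108], [0.49, -0.005, 0.11], [0.488, -0.002, 0.107], [0.49, 0.0, 0.109], [0.491, 0.003, 0.11], [0.491, 0.005, 0.109], [0.488, -0.009, 0.105], [0.493, -0.008, 0.109], [0.491, -0.005, 0.108], [0.494, -0.003, 0.11], [0.494, -0.001, 0.11], [0.494, 0.002, 0.109], [0.494, 0.005, 0.109], [0.488, -0.009, 0.101], [0.493, -0.008, 0.106], [0.495, -0.006, 0.108], [0.498, -0.004, 0.111], [0.496, -0.001, 0.108], [0.496, 0.002, 0.108], [0.497, 0.004, 0.108], [0.498, 0.006, 0.108], [0.489, -0.01, 0.099], [0.493, -0.008, 0.102], [0.499, -0.006, 0.108], [0.498, -0.004, 0.107], [0.499, -0.001, 0.108], [0.498, 0.001, 0.106], [0.5, 0.003, 0.108], [0.501, 0.006, 
[... 2166 characters left out ...]
 [0.499, -0.006, 0.105], [0.499, -0.008, 0.11], [0.496, 0.004, 0.109], [0.496, 0.002, 0.11], [0.496, -0.001, 0.111], [0.496, -0.003, 0.112], [0.496, -0.006, 0.112], [0.496, -0.008, 0.109], [0.493, 0.004, 0.109], [0.493, 0.002, 0.115], [0.493, -0.001, 0.111], [0.493, -0.003, 0.111], [0.493, -0.006, 0.111], [0.494, -0.008, 0.109], [0.491, 0.004, 0.11], [0.49, 0.001, 0.115], [0.491, -0.001, 0.113], [0.491, -0.003, 0.11], [0.491, -0.006, 0.113], [0.491, -0.008, 0.112]]
coaster 976 [0.4545 0.3604] [0.4539 0.3604] 0.454824298620224 0.3607592284679413 0.04930943623185158
small can [ 0.64298813 -0.18973725  0.02008493] [ 0.68229308 -0.14975991  0.07458188]
mug [0.624 0.306 0.03 ] [0.733 0.385 0.163]
```

The crops confirm the target: the big can stands on the lid and the smaller look-alike is on the table. It measures about 0.19 m at the top and 52 mm across, which fits the larger size.

Fused estimates:
- **Can:** (0.6045, -0.011)
- **Coaster:** (0.4565, 0.3605)
- **Box yaw:** about 14.1°
- **Lug:** about (0.489, -0.002)

I'll move to above the can with the jaws aligned to the box's y axis.

```bash
cat >> h.py <<'E'
def delta(target,yaw=None,base=None):
    s=ctrl.sense(); R=Ro.from_rotvec(s['tool_rot']); p=s['ee_pos'] if base is None else np.array(base)
    sh=R.inv().apply(np.array(target)-p)
    out=[sh.round(4)]
    if yaw is not None:
        T=Ro.from_matrix(np.array([[np.cos(yaw),np.sin(yaw),0],[np.sin(yaw),-np.cos(yaw),0],[0,0,-1]]).reshape(3,3))
        out.append((R.inv()*T).as_rotvec().round(4))
    return out
def st():
    s=ctrl.sense(); R=Ro.from_rotvec(s['tool_rot']).as_matrix()
    print('t',round(s['t'],2),'pos',s['ee_pos'].round(4),'F',s['contact_force'].round(2),'g',round(s['grip_width'],3)); print(R.round(3).tolist(),s['joints'].round(2))
E
python3 - <<'E'
from h import *
y=np.radians(14.1); st()
print(delta([.6045,-.011,.26],y))
E
```

```text
t 0.5 pos [ 0.2254 -0.5829  0.2313] F [0.03 0.66 0.27] g 0.997
[[0.933, 0.361, 0.0], [0.361, -0.933, 0.0], [0.0, -0.0, -1.0]] [ 1.14  0.38  0.02  1.37 -0.01  1.39 -0.05]
[array([ 0.5599, -0.3968, -0.0287]), array([-1.000e-04, -1.000e-04,  1.228e-01])]
```

>>> drive_tool --plan '[[[0,0,0.01,0.011,-0.008,-0.03,1],[0,0,0.02,0.034,-0.024,-0.03,1],[0,0,0.03,0.062,-0.044,-0.03,1],[0,0,0.04,0.095,-0.067,-0.03,1],[0,0,0.05,0.129,-0.091,-0.03,1],[0,0,0.06,0.162,-0.115,-0.03,1],[0,0,0.07,0.196,-0.139,-0.03,1],[0,0,0.08,0.23,-0.163,-0.03,1],[0,0,0.09,0.263,-0.186,-0.03,1],[0,0,0.1,0.297,-0.21,-0.03,1],[0,0,0.11,0.33,-0.234,-0.03,1],[0,0,0.12,0.364,-0.258,-0.03,1],[0,0,0.123,0.398,-0.282,-0.03,1],[0,0,0.123,0.431,-0.306,-0.03,1],[0,0,0.123,0.465,-0.329,-0.03,1],[0,0,0.123,0.493,-0.349,-0.03,1],[0,0,0.123,0.521,-0.369,-0.03,1],[0,0,0.123,0.543,-0.385,-0.03,1],[0,0,0.123,0.555,-0.393,-0.03,1],[0,0,0.123,0.56,-0.397,-0.03,1]]]' --force 25

```text
t: 2.5
ee_pos: [0.6049, -0.0096, 0.2611]
tool_rot: [-3.117, -0.388, 0.001]
contact_force: [-1.3, -0.6, -0.6]
grip_width: 0.999
```

>>> drive_tool --plan '[[[0,0,0,0,0,0,1],[0,0,0,0,0,0,1],[0,0,0,0,0,0,1]]]'

```text
t: 2.8
ee_pos: [0.6042, -0.0125, 0.2615]
tool_rot: [3.118, 0.381, 0.0]
contact_force: [-0.2, 0.2, -0.3]
grip_width: 1.0
```

```bash
python3 - <<'E'
from h import *
st()
for n in ("scene","top"):
    p,d=camera(n); cv2.imwrite(f"pics/{n}1.png",p[...,::-1]); np.savez(f"{n}1.npz",p=p,d=d)
E
```

```text
t 2.8 pos [ 0.6042 -0.0125  0.2615] F [-0.17  0.23 -0.3 ] g 1.0
[[0.971, 0.241, 0.0], [0.241, -0.971, -0.001], [-0.0, 0.001, -1.0]] [ 0.27  0.36 -0.41  1.36  0.14  1.45 -1.46]
```

View pics/scene1.png

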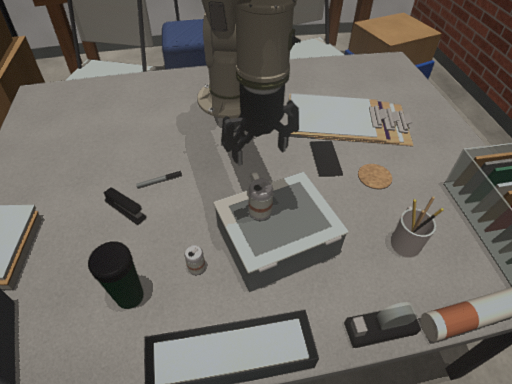

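View pics/top1.png

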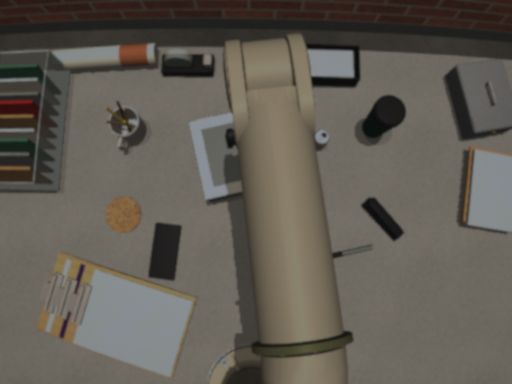

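```bash
python3 - <<'E'
from h import *
c=calibration("scene")
def proj(X):
    K=np.array([[c['fx'],0,c['cx']],[0,c['fy'],c['cy']],[0,0,1.]])
    return cv2.projectPoints(np.array([X],float),cv2.Rodrigues(np.array(c['R']))[0],np.array(c['t']),K,np.array([c['k1'],0,0,0.]))[0].ravel()
ex=np.array([.971,.241,0]);ey=np.array([.241,-.971,0]);T=ctrl.sense()['ee_pos']
z=np.load("scene1.npz");im=cv2.resize(z['p'][90:230,190:330,::-1],None,fx=5,fy=5,interpolation=cv2.INTER_CUBIC)
for X,col in ((T,(0,0,255)),(T+ey*.0425-[0,0,-.013],(0,255,0)),(T-ey*.0425-[0,0,-.013],(0,255,0)),([.6045,-.011,.1885],(255,0,0)),([.489,-.002,.111],(255,0,255))):
    u=proj(X);print(u);cv2.circle(im,tuple(int(a) for a in ((u-[190,90])*5)),4,col,-1)
cv2.imwrite("pics/chk1.png",im)
P=cloud(c,z['d']);
m=(z['d']>0)&(P[...,2]>.25)&(P[...,2]<.30)&(P[...,0]>.5)&(P[...,0]<.7)&(abs(P[...,1])<.12)
q=P[m]; print(m.sum(), q.min(0),q.max(0))
for s in (q[:,1]<-.03,q[:,1]>.02): print(q[s].mean(0),q[s].min(0),q[s].max(0))
E
```

```text
[260.15914283 160.39836305]
[240.10299519 161.64229932]
[279.80880806 149.6758854 ]
[259.93102559 185.46267288]
[254.03733432 172.2597758 ]
179 [ 0.58223313 -0.06817687  0.273378  ] [0.62674231 0.04454645 0.29990829]
[ 0.62306574 -0.05875238  0.28930987] [ 0.61086884 -0.06817687  0.273378  ] [ 0.62674231 -0.05082292  0.29976852]
[0.59695025 0.03308492 0.28855693] [0.58223313 0.02672795 0.27480855] [0.60586299 0.04454645 0.29990829]
```

View pics/chk1.png

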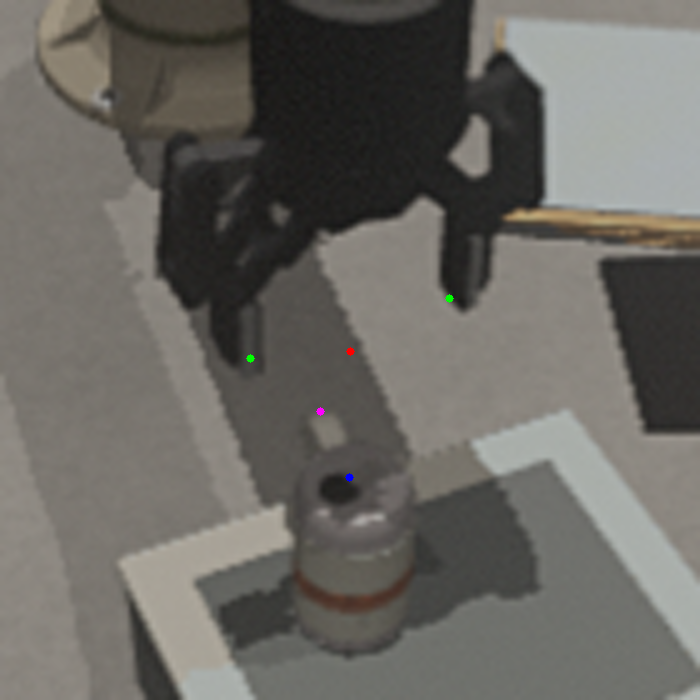

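The marked projections land on the pads and the can, so the arm and the scene camera agree to 1–2 mm. I'll descend to the grasp.

>>> drive_tool --plan '[[[0,0,0,0.001,0,0.005,1],[0,0,0,0.002,-0.001,0.015,1],[0,0,0,0.003,-0.001,0.028,1],[0,0,0,0.003,-0.001,0.041,1],[0,0,0,0.003,-0.001,0.054,1],[0,0,0,0.003,-0.001,0.067,1],[0,0,0,0.003,-0.001,0.08,1],[0,0,0,0.003,-0.001,0.093,1],[0,0,0,0.003,-0.001,0.105,1],[0,0,0,0.003,-0.001,0.115,1],[0,0,0,0.003,-0.001,0.122,1],[0,0,0,0.003,-0.001,0.125,1],[0,0,0,0.003,-0.001,0.125,1],[0,0,0,0.003,-0.001,0.125,1]]]' --force 25

```text
t: 4.3
ee_pos: [0.6075, -0.009, 0.1368]
tool_rot: [3.118, 0.385, 0.001]
contact_force: [-0.1, -0.2, 0.1]
grip_width: 1.0
```

```bash
python3 - <<'E'
from h import *
st()
p,d=camera("scene"); cv2.imwrite("pics/scene2.png",cv2.resize(p[90:250,170:340,::-1],None,fx=4,fy=3.7))
E
```

```text
t 4.3 pos [ 0.6075 -0.009   0.1368] F [-0.1  -0.17  0.13] g 1.0
[[0.97, 0.243, 0.001], [0.243, -0.97, 0.0], [0.001, 0.0, -1.0]] [ 0.26  0.44 -0.4   1.54  0.18  1.2  -1.49]
```

View pics/scene2.png

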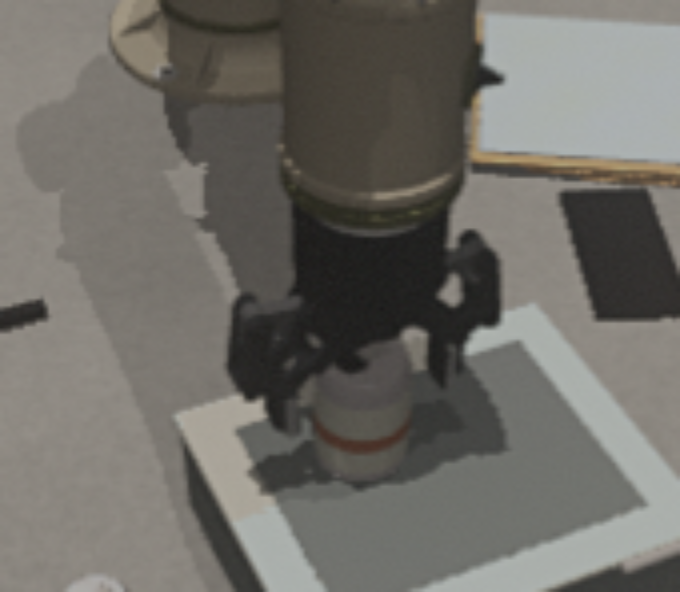

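The can sits centred between the open pads, with its lid-side stripe at (360,440) in the crop. Closing gently.

>>> drive_tool --plan '[[[0,0,0,0,0,0,0.7],[0,0,0,0,0,0,0.5],[0,0,0,0,0,0,0.4],[0,0,0,0,0,0,0.3],[0,0,0,0,0,0,0.2],[0,0,0,0,0,0,0.1],[0,0,0,0,0,0,0],[0,0,0,0,0,0,-0.3],[0,0,0,0,0,0,-1],[0,0,0,0,0,0,-1],[0,0,0,0,0,0,-1],[0,0,0,0,0,0,-1]]]' --force 25

```text
t: 5.55
ee_pos: [0.6074, -0.0091, 0.1365]
tool_rot: [3.118, 0.385, 0.001]
contact_force: [-0.3, 0.2, 3.3]
grip_width: 0.613
```

```bash
python3 - <<'E'
from h import *
st()
E
```

```text
t 5.55 pos [ 0.6074 -0.0091  0.1365] F [-0.28  0.18  3.27] g 0.613
[[0.97, 0.243, 0.0], [0.243, -0.97, 0.0], [0.0, 0.0, -1.0]] [ 0.26  0.44 -0.4   1.54  0.18  1.2  -1.49]
```

>>> drive_tool --plan '[[[0,0,0,0,0,-0.003,-1],[0,0,0,0,0,-0.009,-1],[0,0,0,0,0,-0.018,-1],[0,0,0,0,0,-0.03,-1],[0,0,0,0,0,-0.042,-1],[0,0,0,0,0,-0.054,-1],[0,0,0,0,0,-0.065,-1],[0,0,0,0,0,-0.073,-1],[0,0,0,0,0,-0.078,-1],[0,0,0,0,0,-0.08,-1],[0,0,0,0,0,-0.08,-1]]]' --force 25

```text
t: 6.65
ee_pos: [0.6072, -0.0091, 0.2163]
tool_rot: [-3.118, -0.385, 0.0]
contact_force: [-0.1, -0.2, -1.0]
grip_width: 0.609
```

```bash
python3 - <<'E'
from h import *
st(); print(delta([.458,.3605,.2165]))
p,d=camera("scene"); cv2.imwrite("pics/scene3.png",cv2.resize(p[90:250,170:340,::-1],None,fx=4,fy=3.7))
E
```

```text
t 6.65 pos [ 0.6072 -0.0091  0.2163] F [-0.13 -0.21 -0.99] g 0.609
[[0.97, 0.243, -0.0], [0.243, -0.97, 0.0], [-0.0, -0.0, -1.0]] [ 0.27  0.38 -0.41  1.43  0.15  1.36 -1.47]
[array([-5.480e-02, -3.947e-01, -2.000e-04])]
```

View pics/scene3.png

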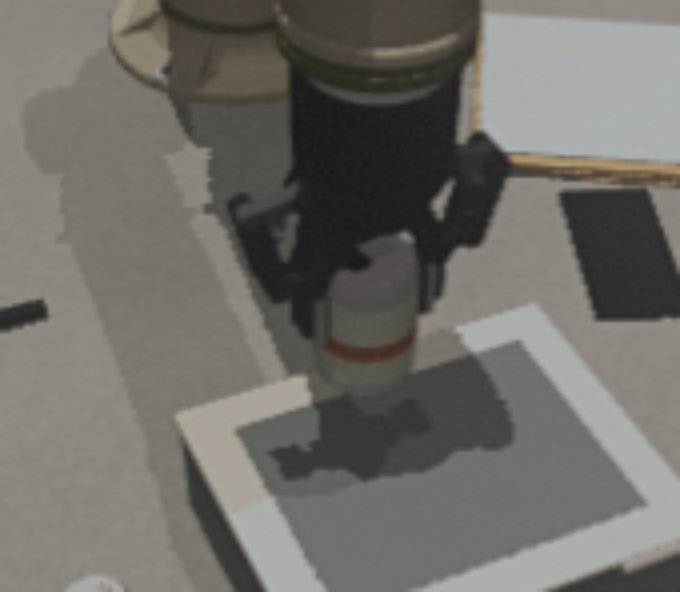

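The can is held upright and lifted off the lid. I'll carry it over the coaster.

>>> drive_tool --plan '[[[0,0,0,-0.001,-0.006,0,-1],[0,0,0,-0.003,-0.02,0,-1],[0,0,0,-0.006,-0.04,0,-1],[0,0,0,-0.009,-0.065,0,-1],[0,0,0,-0.013,-0.092,0,-1],[0,0,0,-0.017,-0.12,0,-1],[0,0,0,-0.021,-0.148,0,-1],[0,0,0,-0.024,-0.176,0,-1],[0,0,0,-0.028,-0.204,0,-1],[0,0,0,-0.032,-0.232,0,-1],[0,0,0,-0.036,-0.26,0,-1],[0,0,0,-0.04,-0.288,0,-1],[0,0,0,-0.044,-0.315,0,-1],[0,0,0,-0.048,-0.342,0,-1],[0,0,0,-0.051,-0.364,0,-1],[0,0,0,-0.053,-0.38,0,-1],[0,0,0,-0.054,-0.39,0,-1],[0,0,0,-0.055,-0.395,0,-1],[0,0,0,-0.055,-0.395,0,-1],[0,0,0,-0.055,-0.395,0,-1]]]'

```text
t: 8.7
ee_pos: [0.4582, 0.3599, 0.2163]
tool_rot: [3.118, 0.384, 0.0]
contact_force: [-0.4, 0.9, -0.3]
grip_width: 0.609
```

```bash
python3 - <<'E'
from h import *
st()
for n in ("scene","top"):
    p,d=camera(n); cv2.imwrite(f"pics/{n}4.png",p[...,::-1]); np.savez(f"{n}4.npz",p=p,d=d)
    if n=="scene":
        c=calibration(n);P=cloud(c,d)
        m=(d>0)&(P[...,2]>.10)&(P[...,2]<.23)&(P[...,0]>.4)&(P[...,0]<.52)&(P[...,1]>.25)&(P[...,1]<.47)
        q=P[m];print(m.sum(),q.min(0),q.max(0))
        for a in np.arange(.12,.24,.01):
            k=q[(q[:,2]>a)&(q[:,2]<a+.01)]; print(a.round(2),len(k), k.min(0).round(4) if len(k) else '', k.max(0).round(4) if len(k) else '')
E
```

```text
t 8.7 pos [0.4582 0.3599 0.2163] F [-0.43  0.89 -0.28] g 0.609
[[0.97, 0.242, 0.0], [0.242, -0.97, -0.0], [0.0, 0.0, -1.0]] [-0.26  0.36 -0.6   1.49  0.21  1.35 -2.2 ]
324 [0.44257287 0.32273073 0.17806143] [0.48456095 0.39233871 0.22971846]
0.12 0  
0.13 0  
0.14 0  
0.15 0  
0.16 0  
0.17 2 [0.4694 0.3409 0.1781] [0.4733 0.3448 0.1786]
0.18 55 [0.4426 0.3329 0.18  ] [0.4841 0.3728 0.1899]
0.19 67 [0.4446 0.3316 0.19  ] [0.483  0.3765 0.1998]
0.2 73 [0.4456 0.331  0.2002] [0.4835 0.3774 0.21  ]
0.21 54 [0.4523 0.333  0.21  ] [0.4841 0.3784 0.22  ]
0.22 73 [0.4574 0.3227 0.2203] [0.4846 0.3923 0.2297]
0.23 0
```

View pics/scene4.png

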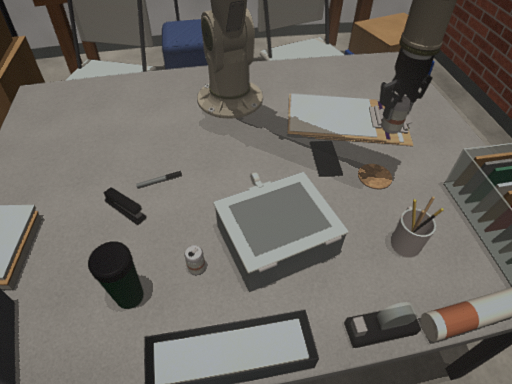

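The can is over the coaster with its foot at z≈0.178, which is as expected. Lowering it slowly, the last few mm by force.

>>> drive_tool --plan '[[[0,0,0,0,0,0.004,-1],[0,0,0,0,0,0.012,-1],[0,0,0,0,0,0.024,-1],[0,0,0,0,0,0.038,-1],[0,0,0,0,0,0.052,-1],[0,0,0,0,0,0.066,-1],[0,0,0,0,0,0.08,-1],[0,0,0,0,0,0.094,-1],[0,0,0,0,0,0.108,-1],[0,0,0,0,0,0.122,-1],[0,0,0,0,0,0.135,-1],[0,0,0,0,0,0.146,-1],[0,0,0,0,0,0.155,-1],[0,0,0,0,0,0.162,-1],[0,0,0,0,0,0.166,-1],[0,0,0,0,0,0.168,-1],[0,0,0,0,0,0.168,-1],[0,0,0,0,0,0.168,-1]]]'

```text
t: 10.6
ee_pos: [0.458, 0.3609, 0.0488]
tool_rot: [-3.117, -0.385, -0.001]
contact_force: [-0.1, 0.7, 0.2]
grip_width: 0.607
```

>>> drive_tool --plan '[[[0,0,0,0,0,0.001,-1],[0,0,0,0,0,0.002,-1],[0,0,0,0,0,0.003,-1],[0,0,0,0,0,0.003,-1]]]'

```text
t: 11.0
ee_pos: [0.4577, 0.3606, 0.0452]
tool_rot: [3.118, 0.385, -0.0]
contact_force: [-0.6, 0.1, 0.1]
grip_width: 0.609
```

>>> drive_tool --plan '[[[0,0,0,0,0,0.001,-1],[0,0,0,0,0,0.001,-1],[0,0,0,0,0,0.002,-1],[0,0,0,0,0,0.002,-1]]]'

```text
t: 11.4
ee_pos: [0.4577, 0.3606, 0.0432]
tool_rot: [3.118, 0.385, -0.0]
contact_force: [-0.8, -0.0, -0.0]
grip_width: 0.609
```

```bash
python3 - <<'E'
from h import *
st()
p,d=camera("scene"); cv2.imwrite("pics/scene5.png",cv2.resize(p[90:220,310:450,::-1],None,fx=4.5,fy=4.5))
E
```

```text
t 11.4 pos [0.4577 0.3606 0.0432] F [-0.77 -0.04 -0.01] g 0.609
[[0.97, 0.243, -0.0], [0.243, -0.97, -0.0], [-0.0, 0.0, -1.0]] [-0.3   0.52 -0.55  1.69  0.31  1.02 -2.28]
```

View pics/scene5.png

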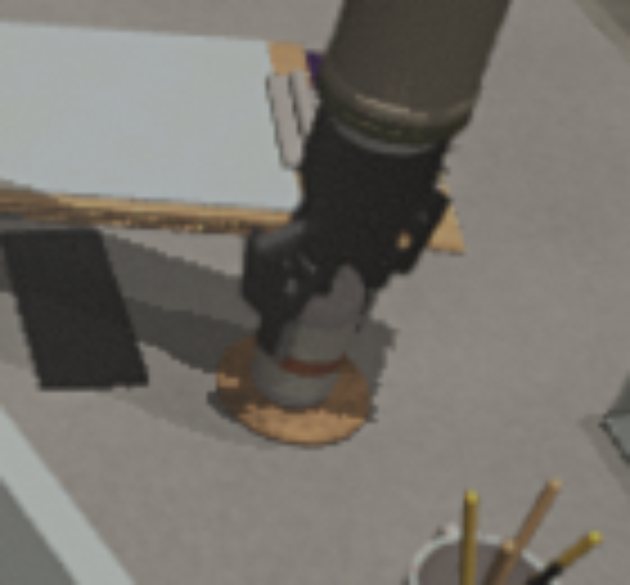

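The can is almost down and centred on the coaster (crop (300,390)), but there's no contact yet. Continuing 1 mm at a time.

>>> drive_tool --plan '[[[0,0,0,0,0,0.001,-1],[0,0,0,0,0,0.001,-1]]]'

```text
t: 11.65
ee_pos: [0.4579, 0.3608, 0.043]
tool_rot: [-3.118, -0.385, -0.001]
contact_force: [-1.2, -1.4, 4.7]
grip_width: 0.611
```

>>> drive_tool --plan '[[[0,0,0,0,0,0.001,-1],[0,0,0,0,0,0.001,-1]]]'

```text
t: 11.85
ee_pos: [0.458, 0.3608, 0.043]
tool_rot: [3.118, 0.385, 0.002]
contact_force: [-4.2, -5.1, 14.4]
grip_width: 0.611
```

There is contact at z=0.043. I'll back off 1 mm to unload, then open gradually.

>>> drive_tool --plan '[[[0,0,0,0,0,-0.001,-1],[0,0,0,0,0,-0.0015,-1],[0,0,0,0,0,-0.0015,0.2],[0,0,0,0,0,-0.0015,0.25],[0,0,0,0,0,-0.0015,0.3],[0,0,0,0,0,-0.0015,0.4],[0,0,0,0,0,-0.0015,0.5],[0,0,0,0,0,-0.0015,0.6],[0,0,0,0,0,-0.0015,0.7],[0,0,0,0,0,-0.0015,0.8],[0,0,0,0,0,-0.0015,0.9],[0,0,0,0,0,-0.0015,1],[0,0,0,0,0,-0.0015,1],[0,0,0,0,0,-0.0015,1]]]'

```text
t: 13.25
ee_pos: [0.4577, 0.3607, 0.0429]
tool_rot: [-3.118, -0.385, -0.0]
contact_force: [-0.1, -0.8, -0.1]
grip_width: 1.001
```

```bash
python3 - <<'E'
from h import *
st()
p,d=camera("scene"); cv2.imwrite("pics/scene6.png",cv2.resize(p[90:220,310:450,::-1],None,fx=4.5,fy=4.5))
E
```

```text
t 13.25 pos [0.4577 0.3607 0.0429] F [-0.09 -0.83 -0.15] g 1.001
[[0.97, 0.243, 0.0], [0.243, -0.97, 0.0], [0.0, -0.0, -1.0]] [-0.3   0.52 -0.55  1.69  0.31  1.02 -2.28]
```

View pics/scene6.png

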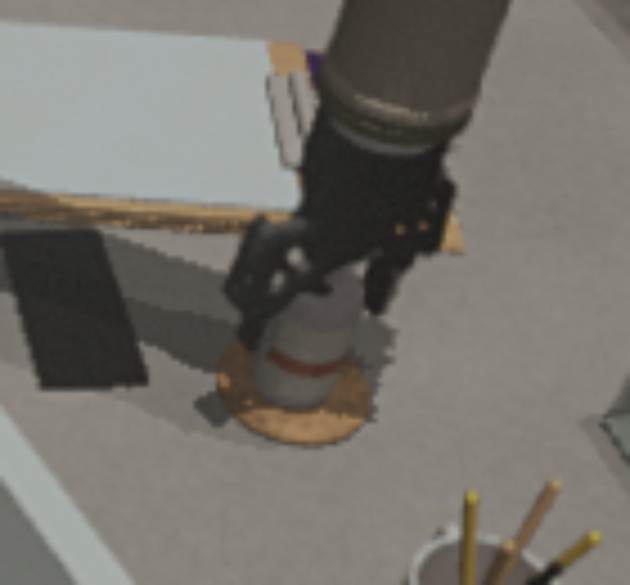

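The fingers are off the can and it still stands on the coaster. Rising straight up.

>>> drive_tool --plan '[[[0,0,0,0,0,-0.003,1],[0,0,0,0,0,-0.009,1],[0,0,0,0,0,-0.018,1],[0,0,0,0,0,-0.03,1],[0,0,0,0,0,-0.045,1],[0,0,0,0,0,-0.06,1],[0,0,0,0,0,-0.075,1],[0,0,0,0,0,-0.09,1],[0,0,0,0,0,-0.105,1],[0,0,0,0,0,-0.12,1],[0,0,0,0,0,-0.135,1],[0,0,0,0,0,-0.148,1],[0,0,0,0,0,-0.155,1],[0,0,0,0,0,-0.157,1],[0,0,0,0,0,-0.157,1]]]'

```text
t: 14.8
ee_pos: [0.4577, 0.3607, 0.1997]
tool_rot: [3.118, 0.385, -0.0]
contact_force: [-0.1, -0.4, -0.3]
grip_width: 1.003
```

```bash
python3 - <<'E'
from h import *
st()
for n in ("scene","top"):
    p,d=camera(n); cv2.imwrite(f"pics/{n}7.png",p[...,::-1]); np.savez(f"{n}7.npz",p=p,d=d)
    c=calibration(n);P=cloud(c,d);Z=P[...,2];ok=d>0
    m=ok&(Z>.02)&(Z<.12)&(P[...,0]>.38)&(P[...,0]<.52)&(P[...,1]>.28)&(P[...,1]<.44)
    q=P[m];print(n,m.sum(),q.min(0).round(4),q.max(0).round(4))
    for a in np.arange(.02,.11,.02):
        k=q[(q[:,2]>a)&(q[:,2]<a+.02)]
        if len(k): print(a.round(2),len(k),k.min(0).round(4),k.max(0).round(4))
    for t in ("lid_lug","can_center","box_hinge"):
        print(t,[(round(r['score'],2),round(r['xy'][0]*512,1),round(r['xy'][1]*384,1)) for r in spot_point(t,n)][:3])
    # lid edges from depth
    A=ok&(P[...,0]>.45)&(P[...,0]<.8)&(abs(P[...,1])<.2)
    m=(A&(Z>.093)&(Z<.105)&(P[...,0]>.515)).astype(np.uint8); m=cv2.morphologyEx(m,cv2.MORPH_OPEN,np.ones((5,5)))>0
    r=cv2.minAreaRect(P[m][:,:2].astype(np.float32)); print("lid",r)
    m=A&(Z>.102)&(Z<.12)&(P[...,0]<.515)&(abs(P[...,1])<.03); print("lugtop",m.sum(),P[m].mean(0).round(4),P[m].min(0).round(4),P[m].max(0).round(4))
E
```

```text
t 14.8 pos [0.4577 0.3607 0.1997] F [-0.09 -0.37 -0.35] g 1.003
[[0.97, 0.243, -0.0], [0.243, -0.97, -0.0], [-0.0, 0.0, -1.0]] [-0.26  0.37 -0.6   1.52  0.21  1.32 -2.21]
scene 555 [0.4317 0.3321 0.0201] [0.4837 0.3843 0.0983]
0.02 89 [0.443  0.333  0.0201] [0.483  0.3779 0.0399]
0.04 107 [0.4427 0.3326 0.0401] [0.4834 0.3803 0.0598]
0.06 106 [0.4422 0.3337 0.0601] [0.4837 0.3843 0.0799]
0.08 253 [0.4317 0.3321 0.08  ] [0.4819 0.3814 0.0983]
lid_lug [(0.63, 253.9, 176.1)]
can_center [(0.71, 193.8, 259.1), (0.65, 378.7, 166.5)]
box_hinge [(0.94, 297.7, 250.0)]
lid ((0.6231372952461243, 0.03180466592311859), (0.219858780503273, 0.24675925076007843), 14.023452758789062)
lugtop 48 [ 4.980e-01 -4.000e-04  1.071e-01] [ 0.4848 -0.0095  0.1021] [0.5078 0.0081 0.1106]
top 409 [0.4275 0.3301 0.0215] [0.4797 0.3796 0.1002]
0.02 38 [0.4296 0.3318 0.0215] [0.4776 0.347  0.0392]
0.04 45 [0.4285 0.3313 0.0401] [0.4797 0.3493 0.0599]
0.06 42 [0.4275 0.331  0.0605] [0.4773 0.3624 0.0795]
0.08 280 [0.4294 0.3301 0.0805] [0.4734 0.3796 0.0999]
0.1 4 [0.4516 0.3402 0.1   ] [0.4697 0.3631 0.1002]
lid_lug [(0.93, 256.5, 205.7)]
can_center [(0.72, 235.4, 114.0), (0.67, 116.7, 210.9), (0.57, 322.2, 139.3)]
box_hinge [(0.66, 235.3, 110.4), (0.5, 378.8, 219.3)]
lid ((0.6202099919319153, 0.02984166145324707), (0.2163909375667572, 0.24738207459449768), 13.876530647277832)
lugtop 67 [ 0.4914 -0.0027  0.108 ] [ 0.4765 -0.011   0.1021] [0.5137 0.0193 0.1156]
```

View pics/scene7.png

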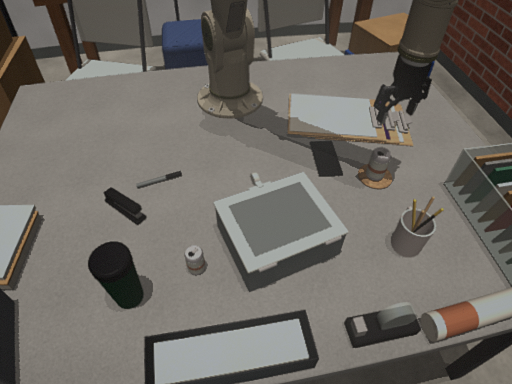

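View pics/top7.png

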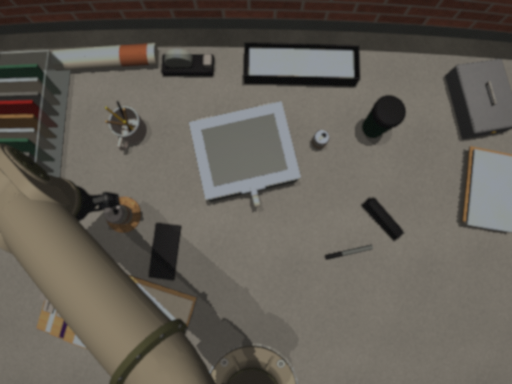

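The can stands upright on the coaster at (0.4575, 0.359), with a vertical front face. Next is the lug and hinge geometry.

```bash
python3 - <<'E'
from h import *
s,t=calibration("scene"),calibration("top")
print("lug s",atz(s,254.3,176.4,.095),"t",atz(t,255.4,203,.095))
print("hinge s",atz(s,297.7,250,.09),"t",atz(t,235.3,111,.09))
# lid white mask corners projected to z=.0985
for n,c in (("scene",s),("top",t)):
    z=np.load(n+"7.npz");p=z['p'];d=z['d'];P=cloud(c,d)
    m=((d>0)&(P[...,2]>.085)&(P[...,2]<.112)&(P[...,0]>.45)&(P[...,0]<.8)&(abs(P[...,1]-.03)<.2)).astype(np.uint8)
    m=cv2.morphologyEx(m,cv2.MORPH_OPEN,np.ones((9,9),np.uint8))
    cnt=max(cv2.findContours(m,0,cv2.CHAIN_APPROX_NONE)[0],key=cv2.contourArea)[:,0]
    q=np.array([atz(c,u,v,.0985)[:2] for u,v in cnt],np.float32); r=cv2.minAreaRect(q)
    print(n,r,np.round(cv2.boxPoints(r),4).tolist())
    hsv=p.astype(int); 
    crop=p[165:195,240:270] if n=="scene" else p[185:215,240:270]
    cv2.imwrite(f"pics/lug{n}.png",cv2.resize(crop[...,::-1],None,fx=16,fy=16,interpolation=cv2.INTER_NEAREST))
print(delta([.489,-.0015,.20]))
E
```

```text
lug s [ 0.48800626 -0.00100302  0.095     ] t [ 0.48488591 -0.00206248  0.095     ]
hinge s [0.71490206 0.05259894 0.09      ] t [0.72273517 0.05422042 0.09      ]
scene ((0.6247227191925049, 0.030958428978919983), (0.2242136150598526, 0.24593831598758698), 14.269119262695312) [[0.48579999804496765, 0.12250000238418579], [0.5464000105857849, -0.11580000072717667], [0.763700008392334, -0.060600001364946365], [0.7031000256538391, 0.1777999997138977]]
top ((0.6190913319587708, 0.029193982481956482), (0.2184365689754486, 0.2460111379623413), 14.091986656188965) [[0.4832000136375427, 0.12189999967813492], [0.5430999994277954, -0.11670000106096268], [0.7549999952316284, -0.06350000202655792], [0.6951000094413757, 0.17509999871253967]]
[array([-0.0577,  0.3589, -0.0004])]
```

View pics/lugscene.png

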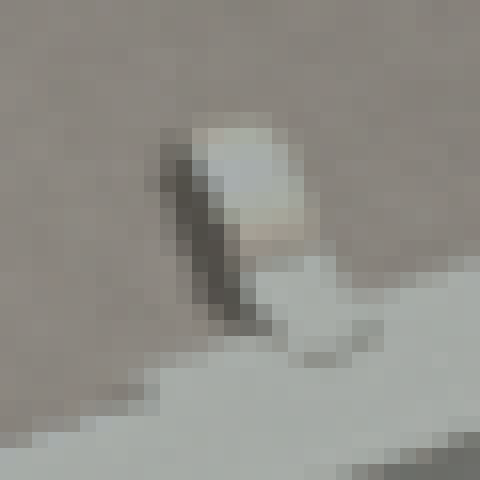

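View pics/lugtop.png

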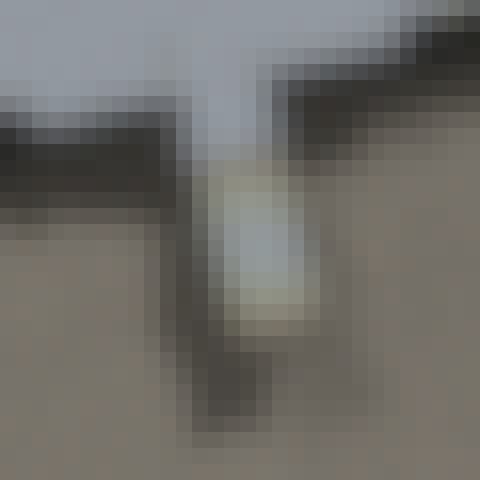

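```bash
python3 - <<'E'
from h import *
s,t=calibration("scene"),calibration("top")
print(atz(s,255.1,176,.108),atz(t,255.9,199.4,.109), atz(t,255.9,205.4,.1))
E
```

```text
[ 0.49927416 -0.00117228  0.108     ] [ 0.49257362 -0.00313914  0.109     ] [ 0.47851755 -0.00341247  0.1       ]
```

>>> drive_tool --plan '[[[0,0,0,-0.001,0.005,0,1],[0,0,0,-0.003,0.018,0,1],[0,0,0,-0.006,0.036,0,1],[0,0,0,-0.009,0.058,0,1],[0,0,0,-0.013,0.082,0,1],[0,0,0,-0.017,0.108,0,1],[0,0,0,-0.021,0.134,0,1],[0,0,0,-0.025,0.16,0,1],[0,0,0,-0.029,0.186,0,1],[0,0,0,-0.033,0.212,0,1],[0,0,0,-0.037,0.238,0,1],[0,0,0,-0.042,0.264,0,1],[0,0,0,-0.046,0.29,0,1],[0,0,0,-0.05,0.315,0,1],[0,0,0,-0.053,0.336,0,1],[0,0,0,-0.055,0.35,0,1],[0,0,0,-0.057,0.358,0,1],[0,0,0,-0.057,0.36,0,1],[0,0,0,-0.057,0.36,0,1],[0,0,0,-0.057,0.36,0,1]]]'

```text
t: 17.2
ee_pos: [0.49, -0.0012, 0.1998]
tool_rot: [-3.117, -0.388, -0.0]
contact_force: [-0.0, 1.3, -0.2]
grip_width: 1.0
```

>>> drive_tool --plan '[[[0,0,0,0,0,0.004,1],[0,0,0,0,0,0.012,1],[0,0,0,0,0,0.022,1],[0,0,0,0,0,0.033,1],[0,0,0,0,0,0.044,1],[0,0,0,0,0,0.054,1],[0,0,0,0,0,0.06,1],[0,0,0,0,0,0.062,1],[0,0,0,0,0,0.062,1]]]'

```text
t: 18.1
ee_pos: [0.49, -0.0023, 0.1376]
tool_rot: [-3.118, -0.385, 0.0]
contact_force: [0.2, -0.1, 0.2]
grip_width: 0.998
```

```bash
python3 - <<'E'
from h import *
st()
p,d=camera("scene"); cv2.imwrite("pics/scene8.png",cv2.resize(p[90:250,170:340,::-1],None,fx=4.5,fy=3.7))
E
```

```text
t 18.1 pos [ 0.49   -0.0023  0.1376] F [ 0.19 -0.14  0.18] g 0.998
[[0.97, 0.243, -0.0], [0.243, -0.97, 0.0], [-0.0, -0.0, -1.0]] [ 0.29  0.19 -0.39  1.85  0.08  1.12 -1.45]
```

View pics/scene8.png

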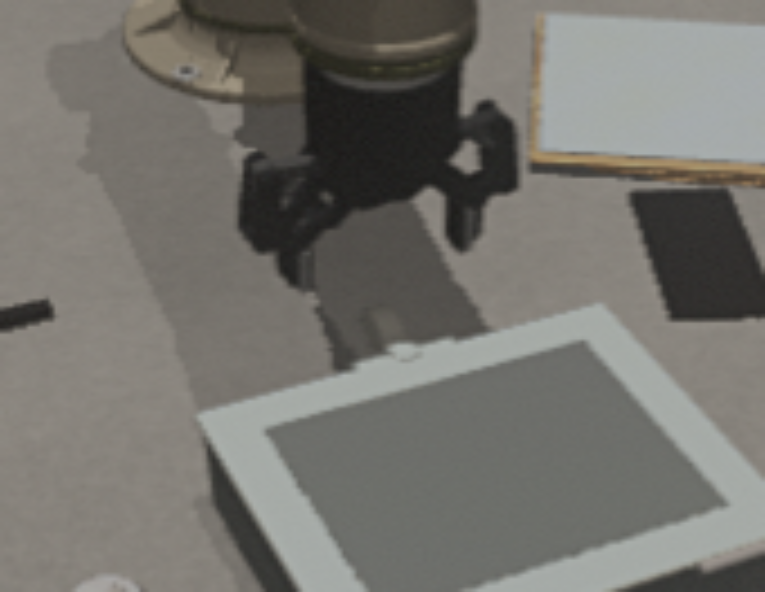

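The lug (crop (385,320)) lies centrally below the open fingers. Descending around it.

>>> drive_tool --plan '[[[0,0,0,0,0,0.004,1],[0,0,0,0,0,0.012,1],[0,0,0,0,0,0.022,1],[0,0,0,0,0,0.033,1],[0,0,0,0,0,0.044,1],[0,0,0,0,0,0.053,1],[0,0,0,0,0,0.059,1],[0,0,0,0,0,0.062,1],[0,0,0,0,0,0.062,1],[0,0,0,0,0,0.062,1]]]'

```text
t: 19.15
ee_pos: [0.4904, -0.0023, 0.0762]
tool_rot: [3.118, 0.385, 0.001]
contact_force: [0.2, -0.2, -0.0]
grip_width: 1.002
```

>>> drive_tool --plan '[[[0,0,0,0,0,0,0.5],[0,0,0,0,0,0,0.1],[0,0,0,0,0,0,-0.2],[0,0,0,0,0,0,-0.4],[0,0,0,0,0,0,-0.5],[0,0,0,0,0,0,-0.6],[0,0,0,0,0,0,-0.7],[0,0,0,0,0,0,-0.8],[0,0,0,0,0,0,-1],[0,0,0,0,0,0,-1],[0,0,0,0,0,0,-1],[0,0,0,0,0,0,-1],[0,0,0,0,0,0,-1],[0,0,0,0,0,0,-1]]]' --force 30

```text
t: 20.55
ee_pos: [0.49, -0.0022, 0.0759]
tool_rot: [-3.118, -0.386, 0.0]
contact_force: [-2.0, 1.8, 4.0]
grip_width: 0.165
```

```bash
python3 - <<'E'
from h import *
st()
p,d=camera("scene"); cv2.imwrite("pics/scene9.png",cv2.resize(p[90:250,170:340,::-1],None,fx=4.5,fy=3.7))
E
```

```text
t 20.55 pos [ 0.49   -0.0022  0.0759] F [-2.03  1.8   3.99] g 0.165
[[0.97, 0.244, -0.0], [0.244, -0.97, 0.0], [-0.0, -0.0, -1.0]] [ 0.27  0.26 -0.38  1.91  0.12  0.98 -1.48]
```

View pics/scene9.png

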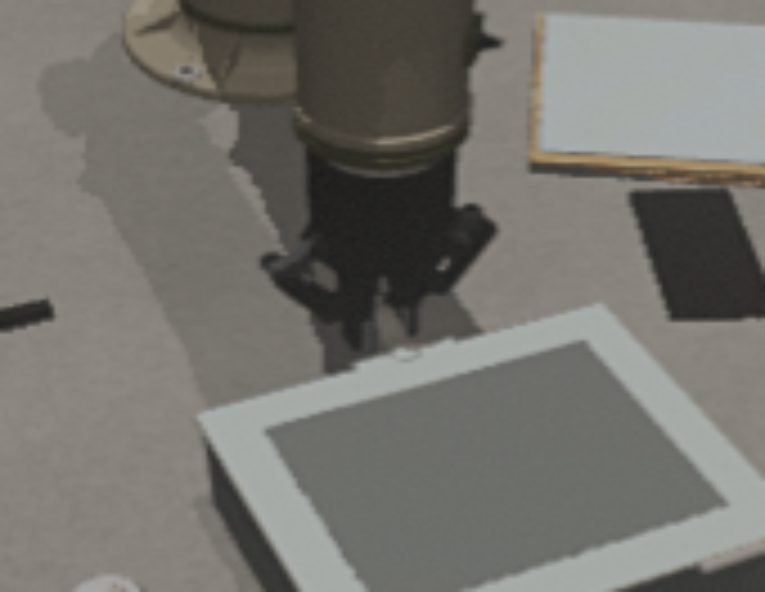

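The grip width is 14 mm, which matches the lug thickness, so the lug is held. I'll lift along the hinge arc, to about 25° first.

>>> drive_tool --plan '[[[0,0,0,0,0,-0.002,-1],[0,0,0,0,0,-0.005,-1],[0,0,0,0.0005,0,-0.01,-1],[0,0,0,0.001,0,-0.015,-1],[0,0,0,0.0013,0,-0.02,-1],[0,0,0,0.0026,0,-0.03,-1],[0,0,0,0.0044,0,-0.04,-1],[0,0,0,0.0066,0,-0.05,-1],[0,0,0,0.0092,0,-0.06,-1],[0,0,0,0.0123,0,-0.07,-1],[0,0,0,0.0158,0,-0.0794,-1],[0,0,0,0.0197,0,-0.0888,-1],[0,0,0,0.022,0,-0.0935,-1],[0,0,0,0.024,0,-0.098,-1],[0,0,0,0.024,0,-0.098,-1],[0,0,0,0.024,0,-0.098,-1]]]' --force 35

```text
t: 22.2
ee_pos: [0.5132, 0.0036, 0.1742]
tool_rot: [-3.118, -0.385, 0.001]
contact_force: [-3.8, 3.2, 0.4]
grip_width: 0.157
```

```bash
cat >> h.py <<'E'
def lid(n,d):
    c=calibration(n);P=cloud(c,d);ok=d>0
    yw=np.radians(14.1);H=np.array([.716,.054,.09]);D=P-H
    bx=D[...,0]*np.cos(yw)+D[...,1]*np.sin(yw);by=-D[...,0]*np.sin(yw)+D[...,1]*np.cos(yw);bz=D[...,2]
    m=ok&(bx<-.02)&(bx>-.2)&(by>.06)&(by<.112)&(bz>.008)
    if m.sum()<20: print(n,"few",m.sum());return
    k=cv2.fitLine(np.stack([bx[m],bz[m]],1).astype(np.float32),cv2.DIST_HUBER,0,.001,.001).ravel()
    print(n,"lid angle deg",round(np.degrees(np.arctan(-k[1]/k[0])),1),"n",m.sum(),"pt",k[2:])
E
python3 - <<'E'
from h import *
st()
for n in ("scene","top"):
    p,d=camera(n); cv2.imwrite(f"pics/{n}10.png",p[...,::-1]); np.savez(f"{n}10.npz",p=p,d=d); lid(n,d)
E
```

```text
t 22.2 pos [0.5132 0.0036 0.1742] F [-3.76  3.18  0.37] g 0.157
[[0.97, 0.244, -0.001], [0.244, -0.97, 0.0], [-0.0, -0.0, -1.0]] [ 0.27  0.21 -0.39  1.74  0.08  1.21 -1.46]
scene lid angle deg 24.4 n 1549 pt [-0.09585155  0.05428087]
top lid angle deg 24.0 n 1061 pt [-0.10036878  0.0563555 ]
```

View pics/scene10.png

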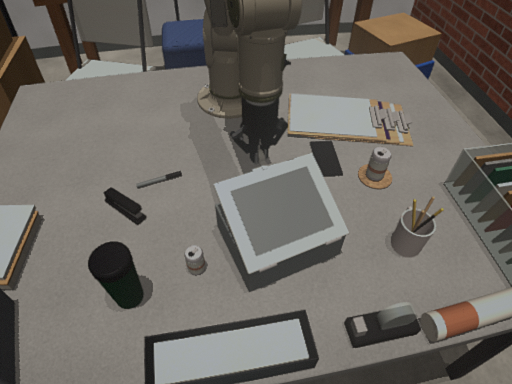

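The lid is at about 24°, both cameras agree, and forces are small. Continuing along the arc to about 55°.

>>> drive_tool --plan '[[[0,0,0,0.002,0,-0.004,-1],[0,0,0,0.0046,0,-0.009,-1],[0,0,0,0.0097,0,-0.0178,-1],[0,0,0,0.0152,0,-0.0264,-1],[0,0,0,0.021,0,-0.0347,-1],[0,0,0,0.0272,0,-0.0428,-1],[0,0,0,0.0337,0,-0.0506,-1],[0,0,0,0.0406,0,-0.0581,-1],[0,0,0,0.0478,0,-0.0653,-1],[0,0,0,0.0553,0,-0.0722,-1],[0,0,0,0.0631,0,-0.0787,-1],[0,0,0,0.0711,0,-0.0849,-1],[0,0,0,0.076,0,-0.0883,-1],[0,0,0,0.08,0,-0.091,-1],[0,0,0,0.0805,0,-0.0915,-1],[0,0,0,0.0805,0,-0.0915,-1],[0,0,0,0.0805,0,-0.0915,-1]]]'

```text
t: 24.0
ee_pos: [0.5918, 0.0234, 0.2662]
tool_rot: [-3.118, -0.386, -0.002]
contact_force: [-4.2, 3.7, 0.7]
grip_width: 0.158
```

```bash
python3 - <<'E'
from h import *
st()
for n in ("scene","top"):
    p,d=camera(n); cv2.imwrite(f"pics/{n}11.png",p[...,::-1]); np.savez(f"{n}11.npz",p=p,d=d); lid(n,d)
E
```

```text
t 24.0 pos [0.5918 0.0234 0.2662] F [-4.22  3.74  0.74] g 0.158
[[0.97, 0.244, 0.001], [0.244, -0.97, 0.0], [0.001, -0.0, -1.0]] [ 0.2   0.33 -0.39  1.39  0.12  1.45 -1.51]
scene lid angle deg 53.5 n 1540 pt [-0.07184973  0.11795487]
top lid angle deg 53.5 n 383 pt [-0.07867847  0.1255257 ]
```

View pics/scene11.png

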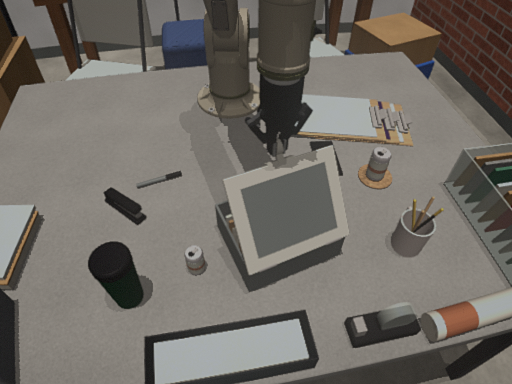

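View pics/top11.png

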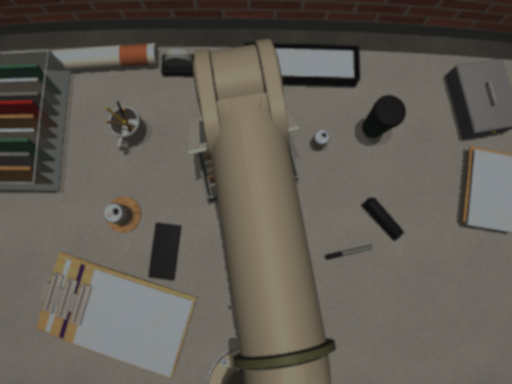

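The lid measures 53.5° in both cameras. Adding 1.5° along the tangent.

>>> drive_tool --plan '[[[0,0,0,0.0025,0,-0.0017,-1],[0,0,0,0.005,0,-0.0034,-1],[0,0,0,0.005,0,-0.0034,-1],[0,0,0,0.005,0,-0.0034,-1],[0,0,0,0.005,0,-0.0034,-1],[0,0,0,0.005,0,-0.0034,-1]]]' --force 40

```text
t: 24.7
ee_pos: [0.5964, 0.0246, 0.2694]
tool_rot: [-3.117, -0.386, -0.001]
contact_force: [-3.4, 3.7, -0.7]
grip_width: 0.158
```

```bash
python3 - <<'E'
from h import *
st()
for n in ("scene","top"):
    p,d=camera(n); lid(n,d)
    if n=="scene":
        c=calibration(n);P=cloud(c,d);m=(d>0)&(P[...,2]>.02)&(P[...,2]<.12)&(P[...,0]>.38)&(P[...,0]<.52)&(P[...,1]>.28)&(P[...,1]<.44)
        q=P[m];print("can",q.min(0).round(4),q.max(0).round(4))
        cv2.imwrite("pics/scene12.png",cv2.resize(p[90:290,190:410,::-1],None,fx=3,fy=3))
E
```

```text
t 24.7 pos [0.5964 0.0246 0.2694] F [-3.44  3.65 -0.71] g 0.158
[[0.97, 0.244, 0.001], [0.244, -0.97, 0.0], [0.001, -0.0, -1.0]] [ 0.2   0.34 -0.39  1.37  0.13  1.46 -1.51]
scene lid angle deg 55.0 n 1527 pt [-0.06178133  0.10942534]
can [0.4337 0.3315 0.0203] [0.4841 0.3835 0.0983]
top lid angle deg 54.8 n 357 pt [-0.07665274  0.1286183 ]
```

View pics/scene12.png

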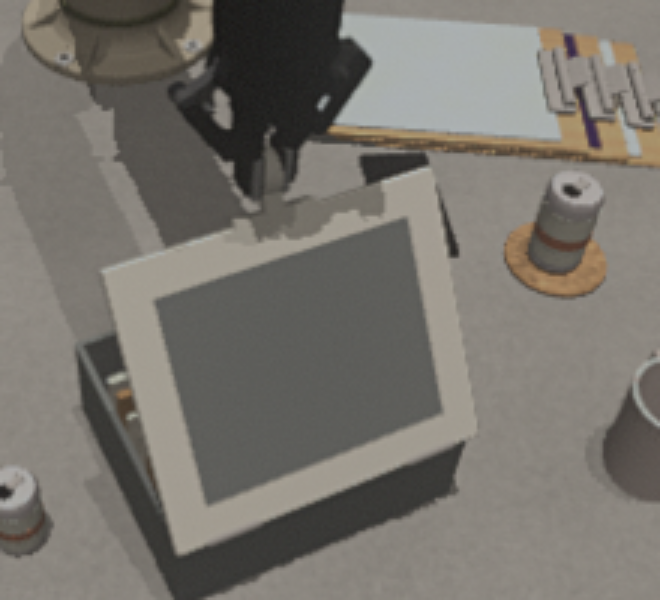

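The lid is held open at 55°, with the lug firmly between the pads (crop (270,180)). The can stands upright on the coaster (crop (565,225)), and nothing else has been disturbed. Handing in.

```bash
python3 - <<'E'
from h import *
print(ctrl.sign_off()); st()
E
```

```text
the job is handed in; nothing more can be done
None
the job is handed in; nothing more can be done
```

The larger can now stands upright on the coaster, and I handed the job in at about 25 s with the arm still holding the lid open at about 55°.

- **Can:** I gripped it at 25 N, lifted it off the lid and lowered it onto the coaster until it touched. It pressed down with at most about 14 N, and I eased that off before opening the gripper. In the last picture it stands at about (0.458, 0.358), within about 3 mm of the coaster's centre.
- **Lid:** I took the lug at 30–40 N and followed the hinge arc. The first stop measured 53.5°, so I added 1.5°. The final readings are 55.0° from the scene camera and 54.8° from the top camera. The grip width is 13–14 mm, which matches the lug, and the force on the tool is about 5 N.
- **Everything else:** The last pictures show the other objects where they were.
- **What disagreed:** The two cameras differed by about 4–5 mm in x. I checked the scene camera against the gripper's known position and used that for the grasps. A state reading after the hand-in was refused, so the last second of holding was not measured.

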